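# Turn the loose-lidded instrument housing over on its sloping rest

### The job

The closed grey instrument housing lying on one of the two sloping rests has its lid only laid on, and its screws go in from below. Pinch lid and base together at the overhanging upper end so that the lid stays shut, turn the housing over, and lay it back flat on the same rest, lid underneath and one short end down at the stop. Leave the one-piece meter on the other rest alone.

Things in the scene. Friction and masses are not known exactly. Their poses are not given: they have to be found in the camera images.
- housing: Base of a plain oblong grey housing; closed with its lid a 160 x 80 x 40 mm block (32 + 8), 0.37 kg. Origin: centre of the closed block; x along the length, at the start down the slope to the stop; z to the lid. Starts lid up on the 45 degree slope (x 45 degrees down, z 45 up); its upper end (x = -80) overhangs the slope by 65 mm: free room for a finger above and below. Stop end is heavier.
- lid: Loose lid, 160 x 80 x 8 mm plate of the same grey plastic with a dark window, 70 g. Only its weight and a 6 mm deep lip inside the base (1.5 mm play all round) hold it. Origin: centre of its outer face; axes as the housing's (z outwards). Shut, its origin lies at (0, 0, 20) mm in the housing's frame.
- seat (a point): Point of the housing at (0, 0, 20) mm in its frame, where the lid's origin lies when the lid is fully on.
- rest: Rest under the housing: fixed stand of bent aluminium sheet, base 120 x 100 mm, its 100 mm wide slope falling at 45 degrees towards its x (mostly to the robot's left, +y). Origin: on the table; z up. The slope runs from its foot at (60, 0, 50) mm, where a stop stands 12 mm out of it, 95 mm up to (-7, 0, 117) mm. An equal rest stands on the other side.
- bed (a point): Point fixed to the rest where the closed housing's centre lies when it rests on the slope against the stop, either way up: (17.4, 0, 120.9) mm in the rest's frame.
- meter: Bystander: one-piece grey handheld meter, 150 x 74 x 34 mm, with a round dial and a display, on the other rest. Origin: its centre; x down the slope, z out of its face.
Mind the look-alikes: they are no part of the job. Leave any purple look-alike of the housing alone.

How it is judged:
By the outcome, as a careful person would: the job done as asked, in the order asked, and still so for the second after the job is handed in, with the robot touching nothing.
It also fails if it takes over 45 s, if anything falls off the work surface, if the arm or the gripper's body presses on something with over 40 N, if the wrist force passes 120 N, or if a joint passes its speed limit or range.

### The arm

A 7-joint arm with a two-finger parallel gripper is mounted at the origin on the work surface. World frame = base frame: x ahead of the robot, y to its left, z up, the work surface at z = 0. Lengths are in m, angles in rad, forces in N, time in s.
With the tool pointing down it reaches from about 0.4 to 0.85 m from the base axis. Payload 10.4 kg.
Tool frame: the origin (TCP) lies at the very end of the fingers, on their centre line; the grasp point (between the pads) lies 19 mm behind it; z points along the fingers, y is the line along which they close (so a half turn about z gives the same grasp; the last joint's range is limited). The gripper opens to 85 mm and grips with 20 to 120 N. Pads are 22 mm wide; open, the fingers measure 114 mm over their backs; the gripper's body (76 mm by 85 mm) begins 54 mm behind the grasp point. The pads swing forward as they close: fully open they stand 13 mm farther back than shut.
Start: joints at [1.313, 0.332, -0.065, 1.46, 0.022, 1.35, -0.088], TCP at [0.145, -0.608, 0.231] pointing down, gripper open.
Joint ranges: [-2.6, 2.6], [-0.5, 2.12], [-1.47, 1.34], [0.16, 2.42], [-1.27, 4.41], [0.06, 2.06], [-2.6, 2.6]. Speed limits (rad/s): [2.22, 2.22, 2.79, 2.79, 3.14, 3.14, 3.14].

### API

Orientations are given as a unit quaternion [x, y, z, w].
In Python, from workcell import * gives the robot as it stands.
- The arm moves only by the tool step_arm, never from a script. Its argument "commands" is one flat list of numbers, 7 for each row, row after row: the finger opening in mm, from 0 to 85.4, then the shift along the world's x, y, z as a fraction of full scale, then the turn, a rotation vector about the world's x, y, z as a fraction of full scale. A call has exactly 10 rows; each row is the pose to reach, as a shift and turn from the pose commanded when the call began, turning the shorter way round; what a row does not reach only later rows make up. Full scale, the value 1, is 0.6 m for a shift and pi rad for a turn. A row lasts 1/8 s, in which the tool goes at most 62.5 mm and 10.7 degrees, less where a joint would pass 70% of its speed; a pose out of reach is approached as far as the arm can. A call with a number of a shift or a turn outside -1 to 1 is refused whole. A call with a gripper value outside its range is refused whole. The fingers move at their own pace and stop on an object; "squeeze" is the grip in N (left out, the last holds). Time passes only in rows, so rows that repeat a pose let the fingers close, or fill a call up. It gives the time, the measured TCP pose, the force, the opening and the grip force at its end, in the units of the state.
- get_obs(): the state, without advancing time (a new reading comes with each control period).
- camera(name): name is "scene" or "side" or "wrist"; returns the picture (384x512x3 uint8, red, green, blue); there is no depth.
- camera_params(name): a dict with "mtx" (3x3 intrinsics, pixels), "extrinsics" (4x4, takes a point from world to camera coordinates); the wrist camera has in their place "tool_from_camera" (4x4, takes a point from camera to tool coordinates, whose origin is the TCP and whose axes are the flange's). Camera axes: x right, y down, z forward; pixel columns grow to the right and rows downward; lengths in m; the calibration is good to about 2 mm. A picture is of the moment at which its call begins: read the wrist's pose just before it. camera_params takes no time and is no camera call.
- hand_in(): hands the job in; it is judged then, once.
The state is a dict: "clock": time; "joint_pos": joint angles; "joint_velocities": joint speeds; "tau": joint torques, N m; "position": TCP position; "ee_rot": TCP orientation; "ft_force": force on the tool from outside, world axes, zero at the start; "torque": the same for the moment, N m; "grip_width": opening from 0.0 (shut) to 1.0 (fully open); "grasp_force": force on a finger pad.
Only numpy, scipy, OpenCV 4.12 (cv2) and the standard library are available. Lean on these libraries where they do the work, as an engineer would, in place of code of your own. Each camera call takes 0.05 s, during which the arm holds its last target. There are 200 camera calls.

## Working session

There is one attempt and no reset: what is moved stays moved. The work goes in short steps, Python scripts to look and compute and a tool call to move; the robot and the scene stay as the last step left them, time stands still between calls to the robot, and variables do not carry over. Pictures are saved under pics/ and viewed, at most 10 in all, crops included, and the job is handed in when it is done.

Besides the shell and the picture viewer there is one more tool, called after "Call:" in YAML: its name, and indented under it one key for each argument. step_arm: Moves the arm, as the interface text tells. Its arguments: {"type":"object","properties":{"commands":{"type":"array","items":{"type":"number"}},"squeeze":{"type":"number"}},"required":["commands"]}

```bash
ls -la && mkdir -p pics
python3 - <<'E'
from workcell import *
import cv2, numpy as np
o=get_obs(); print({k:np.round(v,3) for k,v in o.items()})
ims=[camera(n) for n in("scene","side")]
for n,i in zip(("scene","side"),ims): cv2.imwrite(f"pics/{n}0.png",i[:,:,::-1])
cv2.imwrite("pics/both0.png",np.vstack([cv2.resize(i,(400,300)) for i in ims])[:,:,::-1])
for n in("scene","side"): print(n,camera_params(n))
print(camera_params("wrist"))
E
```

```text
total 12
drwxr-xr-x  3 agent agent 4096 Nov 30 21:43 .
drwxr-xr-x 23 root  root  4096 Nov 30 21:43 ..
drwxr-xr-x  2 agent agent 4096 Nov 30 21:43 pics
{'clock': np.float64(0.0), 'joint_pos': array([ 1.313,  0.333, -0.065,  1.461,  0.022,  1.35 , -0.089]), 'joint_velocities': array([ 0.   ,  0.001, -0.001, -0.003,  0.001, -0.   , -0.   ]), 'tau': array([ 1.0000e-03, -6.2545e+01,  5.0000e-02, -3.9160e+01,  1.6000e-02,
        1.0000e-02,  0.0000e+00]), 'position': array([ 0.145, -0.607,  0.231]), 'ee_rot': array([ 0.993,  0.117, -0.   , -0.001]), 'ft_force': array([-0.552,  0.125, -0.104]), 'torque': array([-0.028,  0.006,  0.01 ]), 'grasp_force': np.float64(0.0), 'grip_width': np.float64(1.0)}
scene {'mtx': array([[371.40393731,   0.        , 251.22848977],
       [  0.        , 371.40393731, 184.23168058],
       [  0.        ,   0.        ,   1.        ]]), 'extrinsics': array([[-0.07805492,  0.99691686,  0.00801305,  0.0804043 ],
       [ 0.75061401,  0.06405622, -0.65762863, -0.21273903],
       [-0.65611435, -0.04531644, -0.75329966,  1.26280115],
       [ 0.        ,  0.        
[... 283 characters left out ...]
0.48516013,  0.53030365, -0.69526806,  0.28797731],
       [ 0.47306204, -0.50953252, -0.7187412 ,  1.03285688],
       [ 0.        ,  0.        ,  0.        ,  1.        ]])}
{'mtx': array([[335.17426238,   0.        , 256.31542076],
       [  0.        , 335.17426238, 189.98447166],
       [  0.        ,   0.        ,   1.        ]]), 'tool_from_camera': array([[ 8.62142123e-04, -9.63893818e-01, -2.66285495e-01,
         6.67195548e-02],
       [ 9.99998881e-01,  5.05531905e-04,  1.40774502e-03,
        -1.07055020e-03],
       [-1.22230091e-03, -2.66286411e-01,  9.63893175e-01,
        -1.42852219e-01],
       [ 0.00000000e+00,  0.00000000e+00,  0.00000000e+00,
         1.00000000e+00]])}
```

View pics/scene0.png

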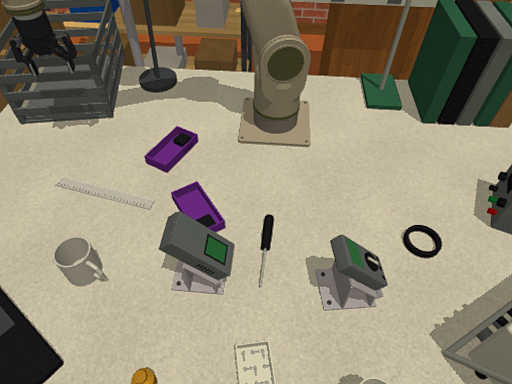

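View pics/side0.png

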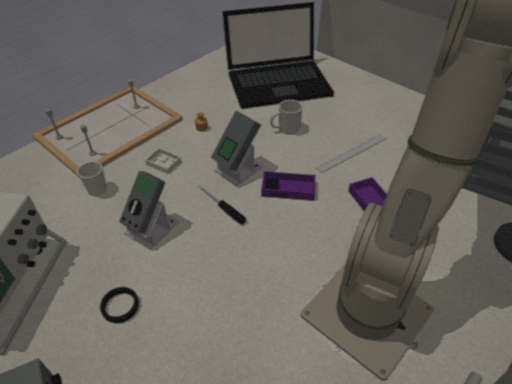

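The two grey candidates are at scene (197,245) and (360,262). The left one, side (237,143), is a plain block with a seam and a window, and it overhangs its upper end. The right one, side (143,205), has a round dial, so it is the meter. I'll confirm in one enlarged crop.

Run:
```python
import cv2, numpy as np
a=cv2.imread("pics/scene0.png")[200:305,150:250]; b=cv2.imread("pics/side0.png")[100:195,195:285]
a=cv2.resize(a,None,fx=4,fy=4,interpolation=cv2.INTER_CUBIC);b=cv2.resize(b,None,fx=4,fy=4,interpolation=cv2.INTER_CUBIC)
h=max(len(a),len(b)); pad=lambda i:np.pad(i,((0,h-len(i)),(0,0),(0,0)))
cv2.imwrite("pics/crop0.png",np.hstack([pad(a),pad(b)]))
```

```text
(no output)
```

View pics/crop0.png

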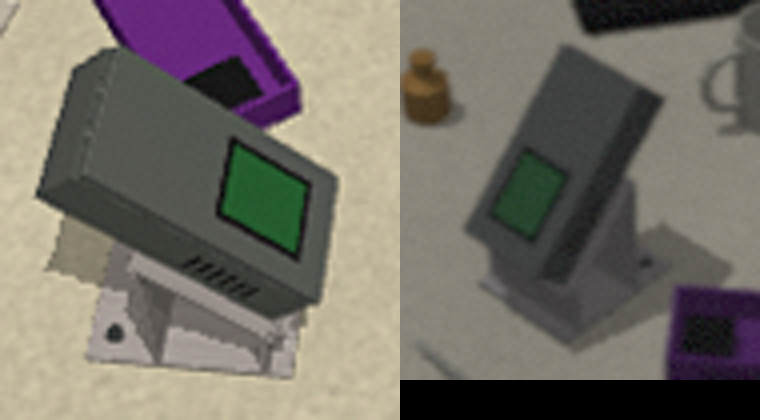

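```bash
cat > h.py <<'E'
import cv2, numpy as np
from scipy.spatial.transform import Rotation as R
from workcell import *
def P(n): c=camera_params(n); return c["mtx"]@c["extrinsics"][:3]
def tri(a,b):
    X=cv2.triangulatePoints(P("scene"),P("side"),np.array(a,float).T,np.array(b,float).T); return (X[:3]/X[3]).T
def proj(n,X): q=np.c_[X,np.ones(len(X))]@P(n).T; return q[:,:2]/q[:,2:]
E
python3 - <<'E'
from h import *
# U+,U-,L+,L-
sc=[(170.5,244.5),(180,212),(230.5,275.7),(234.5,245)]
si=[(236.3,110.8),(254.3,121.3),(211.8,158),(230,168.8)]
X=tri(sc,si); print(X.round(4))
for a,b in((0,1),(2,3),(0,2),(1,3)): print(np.linalg.norm(X[a]-X[b]).round(4))
M=np.array([[-80,40,20],[-80,-40,20],[80,40,20],[80,-40,20]])*1e-3
# sign of y: z out, x downslope(+y world) => y = z x x
for s in(1,-1):
    m=M*[1,s,1]; r,e=R.align_vectors(X-X.mean(0),m-m.mean(0)); print(s,e, r.as_matrix().round(3))
    c=X.mean(0)-r.apply([0,0,.02]); print("c",c.round(4)); print(np.abs(proj("scene",r.apply(m)+c)-sc).max(0),np.abs(proj("side",r.apply(m)+c)-si).max(0))
E
```

```text
[[ 0.6171 -0.1944  0.1848]
 [ 0.5398 -0.1905  0.1874]
 [ 0.6162 -0.0808  0.0719]
 [ 0.5392 -0.0811  0.0744]]
0.0775
0.077
0.1602
0.1573
1 0.0037255848180271617 [[-0.005  0.999 -0.04 ]
 [ 0.703 -0.025 -0.711]
 [-0.712 -0.032 -0.702]]
c [ 0.5789 -0.1225  0.1437]
[1.56598641 1.40799087] [0.95089645 1.1264939 ]
-1 0.0037255848180271617 [[-0.005 -0.999  0.04 ]
 [ 0.703  0.025  0.711]
 [-0.712  0.032  0.702]]
c [ 0.5773 -0.1509  0.1156]
[1.56598641 1.40799087] [0.95089645 1.1264939 ]
```

```bash
cat >> h.py <<'E'
from scipy.optimize import least_squares
M=np.array([[-80,-40,20],[-80,40,20],[80,-40,20],[80,40,20]])*1e-3
R0=np.array([[0,-1,0],[.5**.5,0,.5**.5],[-.5**.5,0,.5**.5]])
def Rh(yaw): return R.from_euler("z",yaw).as_matrix()@R0
E
python3 - <<'E'
from h import *
sc=np.array([(170.5,244.5),(180,212),(230.5,275.7),(234.5,245)])
si=np.array([(236.3,110.8),(254.3,121.3),(211.8,158),(230,168.8)])
def f(p):
    X=M@Rh(p[2]).T+[p[0],p[1],.1209]
    return np.r_[(proj("scene",X)-sc).ravel(),(proj("side",X)-si).ravel()]
s=least_squares(f,[.577,-.14,0]); print(s.x.round(4),np.degrees(s.x[2]),s.fun.round(1))
E
```

```text
[ 0.5797 -0.1486  0.0007] 0.04010191683804406 [-0.1 -1.4 -1.2 -1.7 -0.1 -0.6 -0.2 -1.7 -2.  -1.4 -0.2 -1.  -2.3 -1.3
 -1.8 -0. ]
```

```bash
cat >> h.py <<'E'
def tool(yaw=0,flip=0,tilt=np.pi/4):  # tool z along housing x; flip=0: tool x = world +x
    r=R.from_euler("z",yaw)*R.from_euler("x",tilt)*R.from_matrix(np.diag([1.,-1,-1]))
    return r*R.from_euler("z",np.pi*flip)
def rv(a,b): return ((b*a.inv()).as_rotvec()/np.pi).round(4)
E
python3 - <<'E'
from h import *
o=get_obs(); q=R.from_quat(o["ee_rot"]); print(o["position"],rv(q,tool()), np.linalg.norm(rv(q,tool()))*180)
E
```

```text
[ 0.1453565  -0.60752972  0.23061804] [ 0.2484  0.0293 -0.0709] 46.79579750362206
```

Call:
step_arm:
  commands: [85,0.07,0.05,0.03,0.02,0,-0.01,85,0.15,0.11,0.05,0.05,0.005,-0.015,85,0.23,0.17,0.06,0.08,0.01,-0.02,85,0.31,0.23,0.06,0.11,0.015,-0.03,85,0.39,0.29,0.06,0.14,0.02,-0.04,85,0.47,0.35,0.06,0.17,0.02,-0.05,85,0.55,0.41,0.06,0.2,0.025,-0.055,85,0.63,0.47,0.055,0.225,0.03,-0.065,85,0.7,0.515,0.052,0.248,0.029,-0.071,85,0.725,0.53,0.052,0.248,0.029,-0.071]
  squeeze: 100

```text
clock: 1.35
position: [0.5816, -0.2878, 0.2603]
ee_rot: [0.924, 0.0, -0.001, -0.383]
ft_force: [0.9, -0.3, 0.4]
grip_width: 0.999
grasp_force: 0.0
```

Run:
```python
from h import *
o=get_obs(); print({k:np.round(o[k],3) for k in("clock","joint_pos","position","ft_force")}); q=R.from_quat(o["ee_rot"]); print(q.as_matrix().round(3), rv(q,tool()))
w=camera("wrist"); cv2.imwrite("pics/w1.png",w[:,:,::-1])
```

```text
{'clock': np.float64(1.35), 'joint_pos': array([ 0.822,  0.76 , -0.272,  0.987, -0.468,  1.858, -1.023]), 'position': array([ 0.582, -0.288,  0.26 ]), 'ft_force': array([ 0.853, -0.274,  0.431])}
[[ 1.    -0.    -0.002]
 [ 0.002 -0.706  0.708]
 [-0.002 -0.708 -0.706]] [-0.0003 -0.0006 -0.0005]
```

View pics/w1.png

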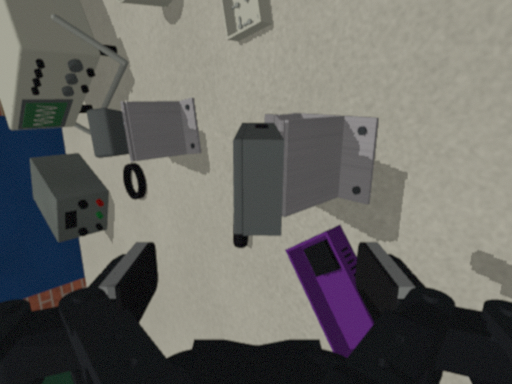

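The wrist image shows the housing's upper end face at about (236–282, 140–235), centred between the fingers. The rest is at its right (320,165) and the meter farther left (105,130). Next I measure the face edges.

Run:
```python
from h import *
g=cv2.GaussianBlur(cv2.imread("pics/w1.png",0),(3,3),0).astype(float)
def edge(seg):
    d=np.abs(np.gradient(seg)); i=d.argmax(); s=slice(max(i-2,0),i+3); return (np.arange(len(seg))[s]*d[s]).sum()/d[s].sum(), d[i]
def vline(c,rows,w=7):
    e=np.array([(r,c-w+edge(g[r,c-w:c+w+1])[0]) for r in rows]); p=np.polyfit(e[:,0],e[:,1],1); res=e[:,1]-np.polyval(p,e[:,0]); k=abs(res)<1.5; p=np.polyfit(e[k,0],e[k,1],1);return p,np.abs(res).max()
def hline(r,cols,w=7):
    e=np.array([(c,r-w+edge(g[r-w:r+w+1,c])[0]) for c in cols]); p=np.polyfit(e[:,0],e[:,1],1); res=e[:,1]-np.polyval(p,e[:,0]); k=abs(res)<1.5; p=np.polyfit(e[k,0],e[k,1],1); return p,np.abs(res).max()
L=vline(236,range(150,225));Rr=vline(282,range(150,225));B=hline(235,range(245,277));T=hline(139,range(242,276))
print(L,Rr,B,T)
def X(v,h): c=np.linalg.solve([[1,-v[0]],[-h[0],1]],[v[1],h[1]]); return c
pts=np.array([X(v[0],h[0]) for h in(T,B) for v in(L,Rr)]); print(pts.round(1))
o=get_obs(); q=R.from_quat(o["ee_rot"]); p=o["position"]; cp=camera_params("wrist"); Tc=cp["tool_from_camera"]
d=np.c_[pts,np.ones(4)]@np.linalg.inv(cp["mtx"]).T@Tc[:3,:3].T; c=Tc[:3,3]
for zt in(.11,.115,.12,.125):
    W=c+d*((zt-c[2])/d[:,2])[:,None]
    print(zt,(W*1e3).round(1).tolist(), "size",np.linalg.norm(W[0]-W[1]),np.linalg.norm(W[2]-W[3]),np.linalg.norm(W[0]-W[2]),np.linalg.norm(W[1]-W[3]))
    print("  centre world",(q.apply(W.mean(0))+p).round(4))
```

```text
(array([4.32714216e-03, 2.32158702e+02]), np.float64(0.3175248187679074)) (array([-3.19797591e-02,  2.88231786e+02]), np.float64(0.37066978156013874)) (array([-1.46770762e-03,  2.35465165e+02]), np.float64(5.155661487081346)) (array([-2.58809404e-04,  1.39188069e+02]), np.float64(0.33884883291074175))
[[232.8 139.1]
 [283.8 139.1]
 [233.2 235.1]
 [280.7 235.1]]
0.11 [[36.2, -18.1, 110.0], [36.2, 20.1, 110.0], [-41.3, -19.1, 110.0], [-41.2, 19.4, 110.0]] size 0.03822642131739903 0.03854931881811676 0.07751893391929454 0.07747633446560594
  centre world [ 0.5798 -0.2097  0.1831]
0.115 [[35.6, -18.5, 115.0], [35.6, 20.5, 115.0], [-43.5, -19.5, 115.0], [-43.4, 19.8, 115.0]] size 0.03898435333831486 0.039313653069396645 0.07905593582059336 0.07901249172885307
  centre world [ 0.5785 -0.2061  0.1795]
0.12 [[35.0, -18.8, 120.0], [35.0, 20.9, 120.0], [-45.6, -19.9, 120.0], [-45.5, 20.2, 120.0]] size 0.039742285359230696 0.04007798732067654 0.08059293772189219 0.08054864899210018
  centre world [ 0.5771 -0.2026  0.176 ]
0.125 [[34.4, -19.2, 125.0], [34.4, 21.3, 125.0], [-47.7, -20.2, 125.0], [-47.6, 20.6, 125.0]] size 0.04050021738014652 0.040842321571956434 0.08212993962319098 0.08208480625534734
  centre world [ 0.5757 -0.1991  0.1724]
```

Call:
step_arm:
  commands: [85,-0.007,0.02,-0.02,0,0,0,85,-0.007,0.05,-0.05,0,0,0,85,-0.007,0.08,-0.08,0,0,0,85,-0.007,0.11,-0.11,0,0,0,85,-0.007,0.135,-0.135,0,0,0,85,-0.007,0.16,-0.16,0,0,0,85,-0.007,0.18,-0.18,0,0,0,85,-0.007,0.195,-0.195,0,0,0,85,-0.007,0.203,-0.203,0,0,0,85,-0.007,0.203,-0.203,0,0,0]

```text
clock: 2.65
position: [0.5762, -0.168, 0.1407]
ee_rot: [0.924, -0.0, 0.0, -0.381]
ft_force: [-0.5, 0.2, -0.3]
grip_width: 0.993
grasp_force: 0.0
```

Run:
```python
from h import *
o=get_obs(); print({k:np.round(o[k],3) for k in("clock","joint_pos","position","ft_force")}); q=R.from_quat(o["ee_rot"]); print(rv(q,tool()))
c=np.array([.5775,-.1486,.1209]); 
a=camera("scene")[190:310,140:260]; b=camera("side")[90:210,190:310]; w=camera("wrist")
cv2.imwrite("pics/g2.png",np.hstack([cv2.resize(i,(390,390),interpolation=cv2.INTER_CUBIC) for i in(a,b)])[:,:,::-1]); cv2.imwrite("pics/w2.png",w[:,:,::-1])
```

```text
{'clock': np.float64(2.65), 'joint_pos': array([ 0.768,  0.678, -0.316,  1.39 , -0.482,  1.511, -0.959]), 'position': array([ 0.576, -0.168,  0.141]), 'ft_force': array([-0.5  ,  0.214, -0.26 ])}
[0.0009 0.0001 0.0002]
```

View pics/g2.png

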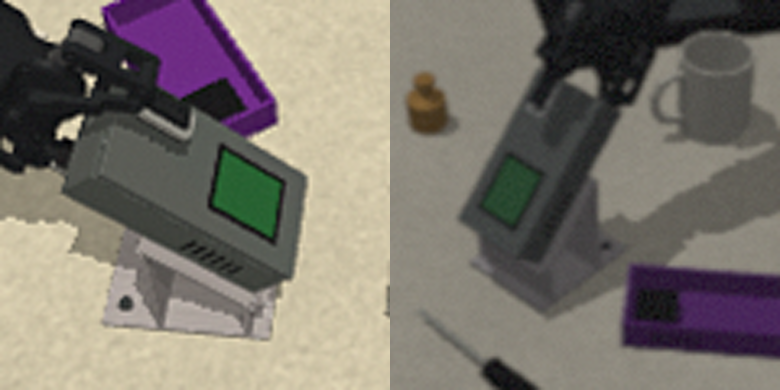

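The fingers straddle the overhanging end and nothing has been touched. I close to pinch.

Call:
step_arm:
  commands: [70,0,0,0,0,0,0,60,0,0,0,0,0,0,50,0,0,0,0,0,0,45,0,0,0,0,0,0,40,0,0,0,0,0,0,35,0,0,0,0,0,0,25,0,0,0,0,0,0,20,0,0,0,0,0,0,20,0,0,0,0,0,0,20,0,0,0,0,0,0]
  squeeze: 100

```text
clock: 4.05
position: [0.5763, -0.1684, 0.1409]
ee_rot: [0.924, -0.0, 0.001, -0.381]
ft_force: [-0.4, -4.6, 4.3]
grip_width: 0.454
grasp_force: 97.7
```

Run:
```python
from h import *
o=get_obs(); print({k:np.round(o[k],4) for k in("clock","joint_pos","position","ee_rot","ft_force","torque","grip_width","grasp_force")}); q=R.from_quat(o["ee_rot"])
print("to vertical",rv(q,tool(tilt=0)))
```

```text
{'clock': np.float64(4.05), 'joint_pos': array([ 0.7687,  0.6777, -0.3162,  1.3899, -0.4818,  1.5104, -0.9592]), 'position': array([ 0.5763, -0.1684,  0.1409]), 'ee_rot': array([ 9.245e-01, -3.000e-04,  6.000e-04, -3.812e-01]), 'ft_force': array([-0.3921, -4.6374,  4.3495]), 'torque': array([-0.7953,  0.2093,  0.1112]), 'grip_width': np.float64(0.4536), 'grasp_force': np.float64(97.6909)}
to vertical [-2.49e-01  4.00e-04  2.00e-04]
```

Call:
step_arm:
  commands: [20,0,0,0.015,0,0,0,20,0,0,0.04,0,0,0,20,0,0,0.08,0,0,0,20,0,-0.005,0.12,-0.015,0,0,20,0,-0.02,0.16,-0.05,0,0,20,0,-0.035,0.2,-0.1,0,0,20,0,-0.05,0.24,-0.15,0,0,20,0,-0.06,0.27,-0.2,0,0,20,0,-0.067,0.285,-0.235,0,0,20,0,-0.067,0.285,-0.249,0,0]
  squeeze: 100

```text
clock: 5.3
position: [0.5768, -0.206, 0.3152]
ee_rot: [1.0, 0.001, 0.002, 0.001]
ft_force: [-0.2, 0.2, -3.0]
grip_width: 0.46
grasp_force: 98.6
```

Run:
```python
from h import *
o=get_obs(); print({k:np.round(o[k],4) for k in("clock","joint_pos","position","ee_rot","ft_force","grip_width","grasp_force")})
a=camera("scene"); b=camera("side")
cv2.imwrite("pics/g3.png",np.hstack([cv2.resize(i,(390,390),interpolation=cv2.INTER_CUBIC) for i in(a[150:310,110:270],b[50:210,170:330])])[:,:,::-1])
```

```text
{'clock': np.float64(5.3), 'joint_pos': array([ 0.4665,  0.285 , -0.2539,  1.3533,  0.0718,  1.5069, -1.3505]), 'position': array([ 0.5768, -0.206 ,  0.3152]), 'ee_rot': array([1.    , 0.0011, 0.0024, 0.0011]), 'ft_force': array([-0.2182,  0.1957, -2.9773]), 'grip_width': np.float64(0.4597), 'grasp_force': np.float64(98.6229)}
```

View pics/g3.png

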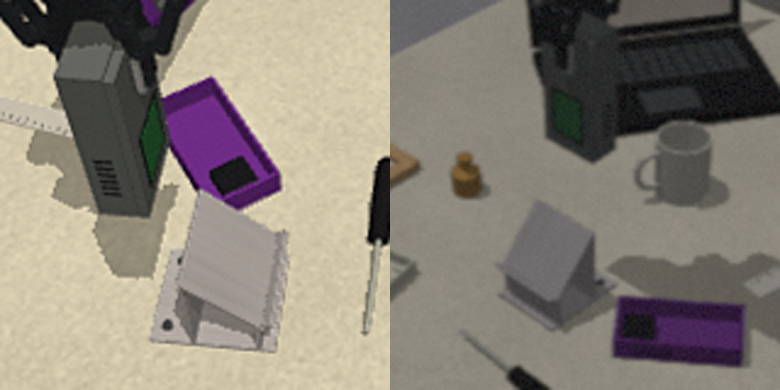

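Call:
step_arm:
  commands: [20,0,0,0,0,0,0.03,20,0,0,0,0,0,0.08,20,0,0,0,0,0,0.135,20,0,0,0,0,0,0.19,20,0,0,0,0,0,0.245,20,0,0,0,0,0,0.3,20,0,0,0,0,0,0.355,20,0,0,0,0,0,0.41,20,0,0,0,0,0,0.46,20,0,0,0,0,0,0.5]

```text
clock: 6.65
position: [0.5758, -0.2085, 0.3122]
ee_rot: [0.706, 0.708, 0.001, -0.001]
ft_force: [-0.9, 0.4, -2.6]
grip_width: 0.461
grasp_force: 98.7
```

Run:
```python
from h import *
o=get_obs(); print({k:np.round(o[k],4) for k in("clock","joint_pos","position","ee_rot","ft_force","grip_width","grasp_force")}); q=R.from_quat(o["ee_rot"]);print(rv(q,tool(tilt=0,flip=1)))
```

```text
{'clock': np.float64(6.65), 'joint_pos': array([ 0.6155,  0.3108, -0.4436,  1.3438,  0.1293,  1.517 ,  0.1866]), 'position': array([ 0.5758, -0.2085,  0.3122]), 'ee_rot': array([ 7.060e-01,  7.082e-01,  7.000e-04, -1.200e-03]), 'ft_force': array([-0.9208,  0.3927, -2.6179]), 'grip_width': np.float64(0.461), 'grasp_force': np.float64(98.6664)}
[-0.0005 -0.0008  0.499 ]
```

Call:
step_arm:
  commands: [20,0,0,0,0,0,0.03,20,0,0,0,0,0,0.08,20,0,0,0,0,0,0.135,20,0,0,0,0,0,0.19,20,0,0,0,0,0,0.245,20,0,0,0,0,0,0.3,20,0,0,0,0,0,0.355,20,0,0,0,0,0,0.41,20,0,0,0,0,0,0.46,20,0,0,0,0,0,0.499]

```text
clock: 7.9
position: [0.5758, -0.2086, 0.3122]
ee_rot: [0.0, 1.0, 0.001, -0.001]
ft_force: [0.9, -0.4, -2.6]
grip_width: 0.457
grasp_force: 98.7
```

Run:
```python
from h import *
o=get_obs(); print({k:np.round(o[k],4) for k in("clock","joint_pos","position","ee_rot","ft_force","grip_width","grasp_force")}); q=R.from_quat(o["ee_rot"]);print(rv(q,tool(tilt=np.pi/4,flip=1)))
qg=R.from_quat([9.245e-01,-3e-4,6e-4,-3.812e-01]); pg=np.array([.5763,-.1684,.1409])
t=qg*R.from_euler("z",np.pi)
for lab,off in(("hover40up",[0,0,.06]),("place",[0,0,0])): print(lab,((pg+off-o["position"])/.6).round(4),rv(q,t))
```

```text
{'clock': np.float64(7.9), 'joint_pos': array([ 0.767 ,  0.3453, -0.6546,  1.3348,  0.2066,  1.5311,  1.7035]), 'position': array([ 0.5758, -0.2086,  0.3122]), 'ee_rot': array([ 1.e-04,  1.e+00,  7.e-04, -6.e-04]), 'ft_force': array([ 0.9217, -0.357 , -2.6166]), 'grip_width': np.float64(0.4574), 'grasp_force': np.float64(98.7041)}
[ 2.496e-01 -4.000e-04 -1.000e-04]
hover40up [ 0.0009  0.067  -0.1855] [ 0.2485 -0.0008 -0.0003]
place [ 0.0009  0.067  -0.2855] [ 0.2485 -0.0008 -0.0003]
```

Call:
step_arm:
  commands: [20,0,0,0,0.02,0,0,20,0.001,0.005,0,0.05,0,0,20,0.002,0.01,-0.01,0.09,0,0,20,0.003,0.02,-0.03,0.13,0,0,20,0.004,0.03,-0.06,0.17,0,0,20,0.005,0.04,-0.09,0.2,0,0,20,0.006,0.05,-0.12,0.225,-0.001,0,20,0.006,0.06,-0.15,0.24,-0.001,0,20,0.006,0.067,-0.175,0.2485,-0.001,0,20,0.006,0.067,-0.1855,0.2485,-0.001,0]

```text
clock: 9.15
position: [0.5795, -0.1678, 0.1995]
ee_rot: [0.001, 0.925, 0.381, -0.0]
ft_force: [0.6, 1.0, -2.3]
grip_width: 0.456
grasp_force: 98.7
```

```bash
cat >> h.py <<'E'
qg=R.from_quat([9.245e-01,-3e-4,6e-4,-3.812e-01]); pg=np.array([.5803,-.1684,.1409]); qt=qg*R.from_euler("z",np.pi)
def st():
    o=get_obs(); print({k:np.round(o[k],4).tolist() for k in("clock","joint_pos","position","ft_force","grip_width","grasp_force")}); q=R.from_quat(o["ee_rot"])
    print("to place",((pg-o["position"])/.6).round(4),rv(q,qt)); return o
def pic(n,s=(150,310,130,290),t=(50,210,150,310)):
    a=camera("scene"); b=camera("side"); cv2.imwrite(f"pics/{n}.png",np.hstack([cv2.resize(i,(390,390),interpolation=cv2.INTER_CUBIC) for i in(a[s[0]:s[1],s[2]:s[3]],b[t[0]:t[1],t[2]:t[3]])])[:,:,::-1])
E
python3 -c "
from h import *
st();pic('g4')"
```

```text
{'clock': 9.15, 'joint_pos': [1.0082, 0.7133, -0.7147, 1.3232, -0.2783, 1.5479, 1.9746], 'position': [0.5795, -0.1678, 0.1995], 'ft_force': [0.5563, 0.9795, -2.3158], 'grip_width': 0.456, 'grasp_force': 98.7233}
to place [ 0.0013 -0.001  -0.0977] [ 0.0004 -0.0006  0.0005]
```

View pics/g4.png

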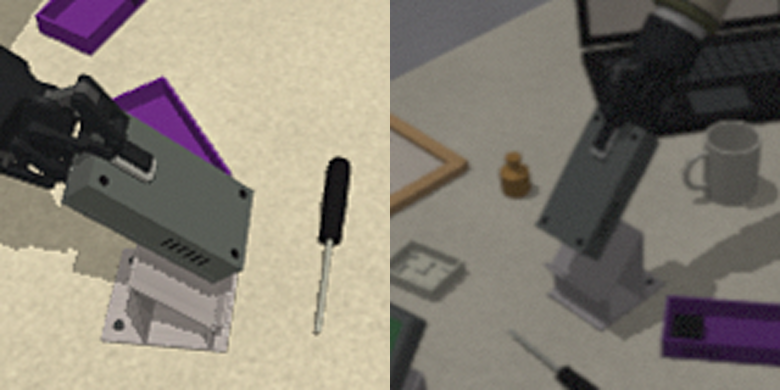

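Call:
step_arm:
  commands: [20,0.001,-0.001,-0.01,0,-0.0005,0,20,0.001,-0.001,-0.025,0,-0.0005,0,20,0.001,-0.001,-0.04,0,-0.0005,0,20,0.001,-0.001,-0.055,0,-0.0005,0,20,0.001,-0.001,-0.067,0,-0.0005,0,20,0.001,-0.001,-0.077,0,-0.0005,0,20,0.001,-0.001,-0.084,0,-0.0005,0,20,0.001,-0.001,-0.089,0,-0.0005,0,20,0.001,-0.001,-0.092,0,-0.0005,0,20,0.001,-0.001,-0.092,0,-0.0005,0]

```text
clock: 10.5
position: [0.5804, -0.1687, 0.1452]
ee_rot: [0.001, 0.925, 0.38, 0.001]
ft_force: [0.3, 0.6, -2.6]
grip_width: 0.459
grasp_force: 98.7
```

```bash
python3 -c "
from h import *
st()"
```

```text
{'clock': 10.5, 'joint_pos': [1.0031, 0.7667, -0.698, 1.3616, -0.2527, 1.4724, 2.0168], 'position': [0.5804, -0.1687, 0.1452], 'ft_force': [0.3172, 0.5687, -2.5852], 'grip_width': 0.4592, 'grasp_force': 98.7232}
to place [-0.0002  0.0005 -0.0072] [0.0006 0.0002 0.0006]
```

Call:
step_arm:
  commands: [20,0,0.0005,-0.001,0.0006,0,0.0006,20,0,0.0005,-0.002,0.0006,0,0.0006,20,0,0.0005,-0.003,0.0006,0,0.0006,20,0,0.0005,-0.004,0.0006,0,0.0006,20,0,0.0005,-0.005,0.0006,0,0.0006,20,0,0.0005,-0.0055,0.0006,0,0.0006,20,0,0.0005,-0.006,0.0006,0,0.0006,20,0,0.0005,-0.006,0.0006,0,0.0006,20,0,0.0005,-0.006,0.0006,0,0.0006,20,0,0.0005,-0.006,0.0006,0,0.0006]

```text
clock: 11.75
position: [0.5806, -0.1686, 0.1436]
ee_rot: [-0.0, 0.924, 0.382, 0.001]
ft_force: [-4.6, -5.0, 12.2]
grip_width: 0.456
grasp_force: 100.7
```

```bash
python3 -c "
from h import *
print(get_obs()['torque']);st();pic('g5')"
```

```text
[0.8064783  0.7770218  0.97340725]
{'clock': 11.75, 'joint_pos': [1.003, 0.7706, -0.6978, 1.361, -0.2527, 1.4719, 2.0205], 'position': [0.5806, -0.1686, 0.1436], 'ft_force': [-4.6387, -5.0125, 12.2198], 'grip_width': 0.4562, 'grasp_force': 100.6777}
to place [-0.0005  0.0003 -0.0045] [-0.0003  0.0006 -0.0001]
```

View pics/g5.png

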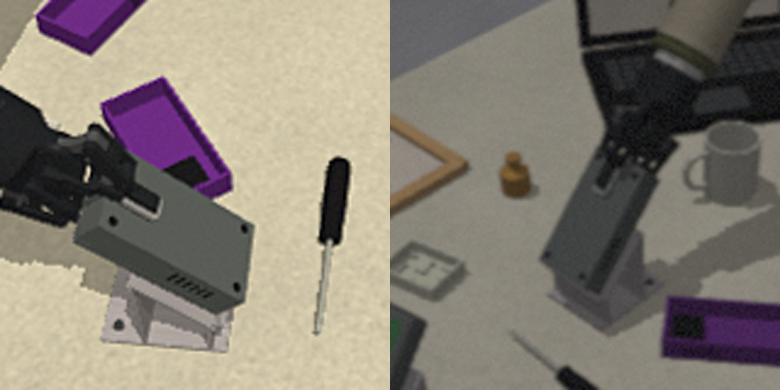

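Call:
step_arm:
  commands: [20,-0.0005,-0.0005,0,0,0,0,20,-0.001,-0.001,0,0,0,0,20,-0.0015,-0.0015,0,0,0,0,20,-0.002,-0.002,0,0,0,0,20,-0.002,-0.0025,-0.0005,0,0,0,20,-0.002,-0.0025,-0.001,0,0,0,20,-0.002,-0.0025,-0.001,0,0,0,20,-0.002,-0.0025,-0.001,0,0,0,20,-0.002,-0.0025,-0.001,0,0,0,20,-0.002,-0.0025,-0.001,0,0,0]

```text
clock: 13.1
position: [0.5798, -0.17, 0.1419]
ee_rot: [0.0, 0.924, 0.381, 0.002]
ft_force: [-0.1, -4.1, 8.2]
grip_width: 0.452
grasp_force: 100.3
```

```bash
python3 -c "
from h import *
o=st(); print(o['torque'],(R0.T@o['ft_force']).round(1))"
```

```text
{'clock': 13.1, 'joint_pos': [1.0049, 0.7718, -0.6969, 1.3623, -0.2514, 1.4703, 2.023], 'position': [0.5798, -0.17, 0.1419], 'ft_force': [-0.0582, -4.1296, 8.2478], 'grip_width': 0.4523, 'grasp_force': 100.2683}
to place [ 0.0008  0.0027 -0.0017] [-0.0001  0.0007  0.0002]
[ 0.28868903 -0.43565894 -0.34732853] [-8.8  0.1  2.9]
```

Call:
step_arm:
  commands: [37,0,0,0,0,0,0,40,0,0,0,0,0,0,42,0,0,0,0,0,0,45,0,0,0,0,0,0,50,0,0,0,0,0,0,60,0,0,0,0,0,0,70,0,0,0,0,0,0,80,0,0,0,0,0,0,80,0,0,0,0,0,0,80,0,0,0,0,0,0]
  squeeze: 20

```text
clock: 14.35
position: [0.5792, -0.1699, 0.1411]
ee_rot: [0.0, 0.924, 0.381, 0.001]
ft_force: [-0.1, -0.0, 0.5]
grip_width: 0.933
grasp_force: 0.0
```

```bash
python3 -c "
from h import *
o=st(); pic('g6',(190,310,140,260),(90,210,190,310))"
```

```text
{'clock': 14.35, 'joint_pos': [1.0047, 0.7722, -0.6965, 1.3633, -0.2504, 1.4702, 2.023], 'position': [0.5792, -0.1699, 0.1411], 'ft_force': [-0.0836, -0.0334, 0.5055], 'grip_width': 0.9331, 'grasp_force': 0.0}
to place [ 0.0018  0.0024 -0.0003] [-0.      0.0002 -0.    ]
```

View pics/g6.png

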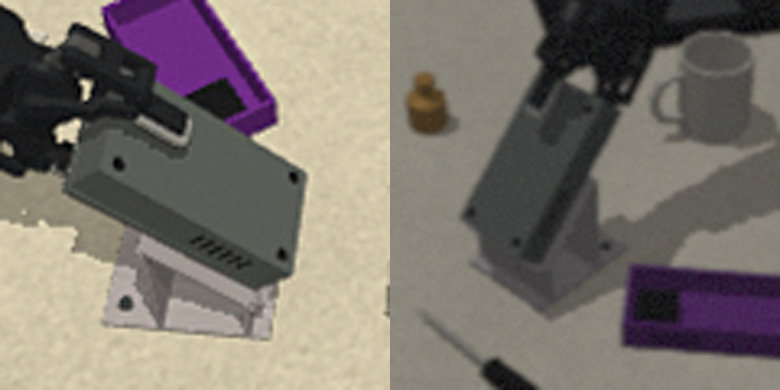

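The housing lies screw side up, in the same outline as before at crop (70–305, 85–285). I retreat along the tool axis.

Call:
step_arm:
  commands: [85,0,0,0,0,0,0,85,0,-0.01,0.01,0,0,0,85,0,-0.025,0.025,0,0,0,85,0,-0.045,0.045,0,0,0,85,0,-0.07,0.07,0,0,0,85,0,-0.095,0.095,0,0,0,85,0,-0.12,0.12,0,0,0,85,0,-0.15,0.15,0,0,0,85,0,-0.18,0.18,0,0,0,85,0,-0.2,0.2,0,0,0]

```text
clock: 15.7
position: [0.5791, -0.2918, 0.2626]
ee_rot: [0.001, 0.925, 0.381, 0.002]
ft_force: [0.7, 0.2, -0.8]
grip_width: 0.994
grasp_force: 0.0
```

Run:
```python
from h import *
st(); a=camera("scene")[190:310,140:260]; w=camera("wrist")
cv2.imwrite("pics/g7.png",np.hstack([cv2.resize(i,(390,390),interpolation=cv2.INTER_CUBIC) for i in(a,w[100:290,140:330])])[:,:,::-1])
```

```text
{'clock': 15.7, 'joint_pos': [1.0127, 0.8222, -0.6604, 0.9726, -0.2359, 1.8258, 1.9882], 'position': [0.5791, -0.2918, 0.2626], 'ft_force': [0.7018, 0.1829, -0.8195], 'grip_width': 0.9936, 'grasp_force': 0.0}
to place [ 0.002   0.2056 -0.2029] [0.0004 0.0005 0.0005]
```

View pics/g7.png

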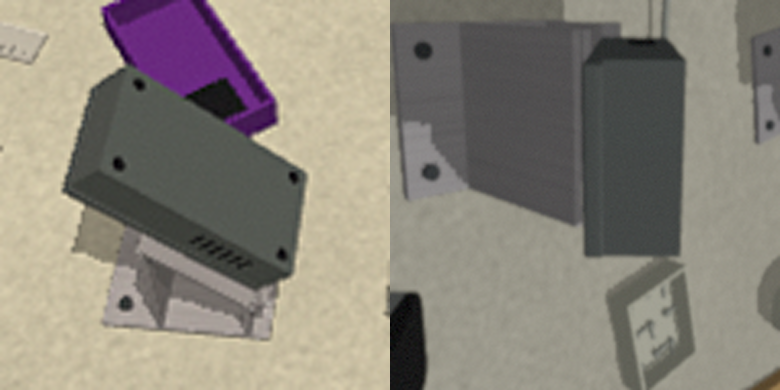

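The housing is on the rest with its screws up. The wrist crop shows the lid strip (585–603) flush under the base (603–685), with no gap and flat on the slope. The gripper is clear.

```bash
python3 -c "
from workcell import *
print(hand_in())"
```

```text
the job is handed in; nothing more can be done
None
```

I turned the housing over with its lid pinched shut and laid it back on the same rest, lid underneath and its original lower end at the stop. I left the meter alone, and the job was handed in at about 16 s on the clock, with no verdict returned.

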